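# Click the punching board into its stand

## Robot

A 6-joint arm with a two-finger parallel gripper is mounted at the origin on a cart in front of the work surface, level with it; the furniture and walls round the work are solid. World frame = base frame: x ahead of the robot, y to its left, z up, the work surface at z = 0. Lengths are in m, angles in rad, forces in N, time in s.
With the tool pointing down it reaches from about 0.3 to 1 m from the base axis. Payload 5.1 kg.
Tool frame: the origin (TCP) lies midway between the tips of the shut fingers; the grasp point (between the pads) lies 19 mm behind it (env.grip_depth is the distance from the TCP to the grasp point, in m); z points along the fingers, y is the line along which they close (so a half turn about z gives the same grasp; the last joint's range is limited). The gripper opens to 95 mm and grips with 3 to 60 N. Pads are 20 mm wide; open, the fingers measure 119 mm over their backs; the gripper's body (75 mm by 180 mm) begins 59 mm behind the grasp point.
Start: joints at [1.15, 0.124, 1.65, -0, 1.367, -0.083], TCP at [0.215, 0.613, 0.215] pointing down, gripper open.
Joint ranges: [-2.61, 2.61], [-1.02, 2.33], [0.03, 2.71], [-1.35, 4.49], [0.32, 2.68], [-2.91, 2.91]. Speed limits (rad/s): [2.57, 2.57, 3.14, 3.14, 3.14, 3.14].

## Interface

Orientations are given as a 3x3 rotation matrix whose columns are the frame's x, y, z axes.
In Python, from cell import env gives the robot as it stands.
- The arm moves only by the tool carry_out, never from a script. Its argument "plan" is a list of rows, each a list of 6 numbers: the shift along the tool's x, y, z in units of 3 cm (1.0 is 3 cm), then the turn, a rotation vector about the tool's x, y, z in units of 5 degrees (1.0 is 5 degrees). A call has 1 to 8 rows; each row shifts and turns the commanded pose from where the row before left it, along the tool's axes as they then stand; what a row does not reach is not made up. A row lasts 1/12 s, in which the tool goes at most 41.7 mm and 7.16 degrees, less where a joint would pass 70% of its speed; a pose out of reach is approached as far as the arm can. A call with a number of a shift or a turn outside -1 to 1 is refused whole. A call with a gripper value outside its range is refused whole. "gripper" is the closure, from 0 (fully open) to 1 (shut), set as the call begins (left out, the last holds). The fingers move at their own pace and stop on an object; the grip force is fixed at half the most. Time passes only in rows, so rows that do not move let the fingers close. It gives the time, the measured TCP pose, the force, the opening and the grip force at its end, in the units of the state.
- env.get_state(): the state, without advancing time (a new reading comes with each control period).
- env.get_image(name): name is "side" or "top"; returns a dict with "color" (480x640x3 uint8, red, green, blue), "camera_matrix" (3x3 intrinsics, pixels), "k1" (the pictures are not rectified: a ray, as slopes to the right and down, at radius r is drawn at 1 + k1 r^2 times it, then the intrinsics apply), "world_from_camera" (4x4, takes a point from camera to world coordinates). Camera axes: x right, y up, looking along -z (the intrinsics and any distortion apply to the point x, -y, -z); pixel columns grow to the right and rows downward; lengths in m; the calibration is good to about 2 mm. A picture is of the moment at which its call begins. There is no depth.
- env.hand_in(): hands the job in; it is judged then, once.
The state is a dict: "clock": time; "q": joint angles; "joint_velocities": joint speeds; "joint_efforts": joint torques, N m; "tcp_pos": TCP position; "orientation": TCP orientation; "wrist_force": force on the tool from outside, world axes, zero at the start; "moment": the same for the moment, N m; "gripper_width": opening from 0.0 (shut) to 1.0 (fully open); "gripper_force": force on a finger pad.
Only numpy, scipy, OpenCV 4.12 (cv2) and the standard library are available. Lean on these libraries where they do the work, as an engineer would, in place of code of your own. Each camera call takes 0.05 s, during which the arm holds its last target. There are 200 camera calls.

## Task

Fit the white punching board into the wooden stand: raise its near edge so that the tongue on its far edge dips under the stand's lip, slide the tongue into the groove while the board is still tilted, then lower the board gently until it lies flat on the bed, locked behind the two front stops. Do not let the board drop, and leave the mallet, the green tin and the wooden slicker beside the stand where they are.

Things in the scene. Friction and masses are not known exactly. Their poses are not given: they have to be found in the camera images.
- stand: Fixed wooden stand, 194 (x) x 200 (y) mm. Origin on the table under the seated board's centre; x points away from the robot to the groove, z up; stand positions here are in its axes, mm. Flat bed: x -10 to 67, y -95 to 95, top z 100. Seated board: axes agree with the stand's, origin x between -2 and 7, underside on the bed (z 100), tongue under the lip, near edge inside the stops.
- lip_edge (a point): Middle of the lower near edge of the lip (stand x 79, z 102 mm) on a rail x 79 to 110, top z 120, that covers a trench beyond the bed's edge (x 67; trench floor z 86, back wall x 96). The gap from bed edge to lip is too low for a level tongue: it passes only with the board tilted about 20 to 30 degrees, tongue end down.
- notch (a point): Midway between the two stops at the near end (stand x -79, y 0, z 105 mm). Two arms (x -84 to -8, |y| 59 to 95, top z 100) leave a notch 118 mm wide, x -84 to -10, open down to the table, for fingers under the board's near edge. Each arm bears a stop x -84 to -74, top z 105.
- board: Loose white plastic board, green stripe at its near edge, 0.3 kg, body 140 (x) x 170 (y) x 14 mm. Origin: centre of the body's underside; x to the tongue, z up. It starts level with the tongue on the bed and its underside on the two stops (underside 105 mm over the table), 18 to 34 mm nearer the robot than its seat, turned at most 2 degrees, so its near edge overhangs the notch.
- tongue_tip (a point): Middle of the tongue's far end at half its thickness (board x 88, z -2.5 mm). The tongue runs along the whole far edge, board x 70 to 88, z -5 to 0 (below the underside); a nose x 69 to 72, up to z 12, joins it to the body.
- near_edge (a point): Middle of the lower near edge of the board (board x -70, z 0). Fingertips pointing forward and down under this edge can raise the board; on so steep a finger the edge tends to slide forward, towards the tips, until the tongue is stopped by the lip or the groove, so reach well under it. Board and stand are slick (friction 0.25); the board sinks by its own weight, or by a light press.
- mallet: Bystander: mallet with pale head and brown handle, 206 mm long, lying left of the stand. Origin under its middle.
- dubbin_tin: Bystander: round green-lidded tin, 63 mm wide, 22 mm high, right of the stand. Origin under its centre.
- edge_slicker: Bystander: upright turned wooden slicker, 34 mm wide, 54 mm high, beyond the left end of the stand's rail. Origin under its centre.

How it is judged:
On the way:
1. the tilted board's tongue is under the lip (x of tongue_tip in the frame of stand above 0.081 m and z of tongue_tip in the frame of stand below 0.1 m and angle between board's own z axis and vertical above 0.2 rad), for 0.1 s.
At the end, for the whole second after the job is handed in: The board lies at rest flat on the bed (within 1.7 degrees, underside within 3 mm of the bed), its tongue under the lip, its near edge inside the stops (centre between 7 mm short of and 10 mm past its nominal seat along the stand, 20 mm sideways) (x of board in the frame of stand between -0.007 and 0.01 m and y of board in the frame of stand between -0.02 and 0.02 m and z of board in the frame of stand between 0.097 and 0.1025 m and x of tongue_tip in the frame of stand above 0.081 m and z of tongue_tip in the frame of stand below 0.1005 m and angle between the z axis of board and the z axis of stand, either way round below 0.03 rad and angle between the x axis of board and the x axis of stand, either way round below 0.05 rad and linear speed of board below 0.01 m/s); the robot touches nothing.
It fails at once if the board is dropped or slammed into its seat (its centre moves faster than 0.4 m/s with the tongue at the groove) (x of tongue_tip in the frame of stand above 0.075 m and z of tongue_tip in the frame of stand below 0.115 m and linear speed of board above 0.4 m/s).
It fails at once if the mallet, the tin or the slicker is moved more than 25 mm (distance of any of mallet, dubbin_tin, edge_slicker from where it was at the start of the episode above 0.025 m).
It also fails if it takes over 38 s, if anything falls off the work surface, if the arm or the gripper's body presses on something with over 40 N, if the wrist force passes 120 N, or if a joint passes its speed limit or range.

## Working session

There is one attempt and no reset: what is moved stays moved. The work goes in short steps, Python scripts to look and compute and a tool call to move; the robot and the scene stay as the last step left them, time stands still between calls to the robot, and variables do not carry over. Pictures are saved under pics/ and viewed, at most 10 in all, crops included, and the job is handed in when it is done.

Besides the shell and the picture viewer there is one more tool, called as name([rows], argument=value, ...), one row to a line, values as JSON. carry_out: Moves the arm, as the interface text tells. Its arguments: {"type":"object","properties":{"plan":{"type":"array","items":{"type":"array","items":{"type":"number"}}},"gripper":{"type":"number"}},"required":["plan"]}

```bash
mkdir -p pics; ls; python3 - <<'E'
from cell import env
import cv2,numpy as np
for n in("top","side"):
    d=env.get_image(n); cv2.imwrite(f"pics/{n}0.png",d["color"][...,::-1]); np.savez(f"pics/{n}0.npz",**d)
    print(n,d["camera_matrix"].round(1).tolist(),d["k1"],d["world_from_camera"].round(3).tolist())
s=env.get_state();print(s["clock"],s["tcp_pos"],s["orientation"].round(3).tolist() if hasattr(s["orientation"],'round') else s["orientation"])
E
```

```text
pics
top [[460.9, 0.0, 322.7], [0.0, 460.9, 241.6], [0.0, 0.0, 1.0]] -0.01688427287085208 [[-0.025, 0.99, -0.137, 0.503], [-0.999, -0.027, -0.017, 0.241], [-0.021, 0.137, 0.99, 0.933], [0.0, 0.0, 0.0, 1.0]]
side [[443.0, 0.0, 321.1], [0.0, 443.0, 234.3], [0.0, 0.0, 1.0]] -0.018244171705624635 [[-0.987, 0.099, -0.123, 0.509], [-0.157, -0.543, 0.825, 0.95], [0.015, 0.834, 0.552, 0.543], [0.0, 0.0, 0.0, 1.0]]
0.1 [0.21523128 0.61272026 0.21350352] [[-0.943, 0.331, -0.001], [0.331, 0.943, -0.002], [0.0, -0.002, -1.0]]
```

View pics/top0.png

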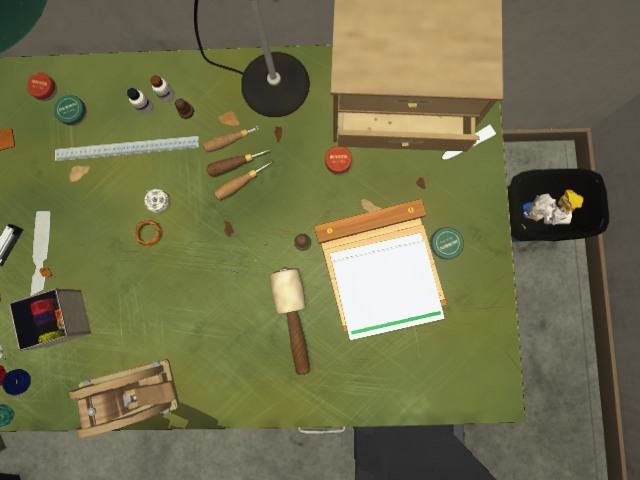

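View pics/side0.png

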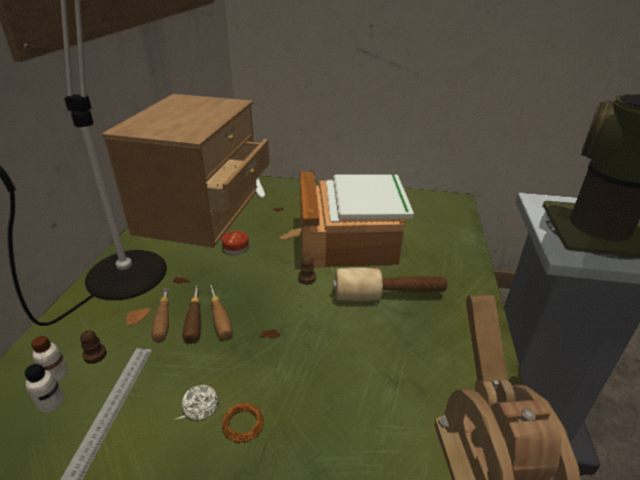

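Top view: the stand's rail runs from (316,228) to (426,202), and the board's corners are near (331,254), (424,235), (443,319) and (352,338). The mallet is at left, the tin at (448,242) and the slicker at (303,241). I'll crop for precise corners.

```bash
python3 - <<'E'
import cv2
a=cv2.imread("pics/top0.png")[190:350,300:470]
cv2.imwrite("pics/crop0.png",cv2.resize(a,None,fx=3.7,fy=3.7,interpolation=cv2.INTER_CUBIC))
b=cv2.imread("pics/side0.png")[165:275,290:420]
cv2.imwrite("pics/crop1.png",cv2.resize(b,None,fx=5,fy=5,interpolation=cv2.INTER_CUBIC))
E
```

```text
(no output)
```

View pics/crop0.png

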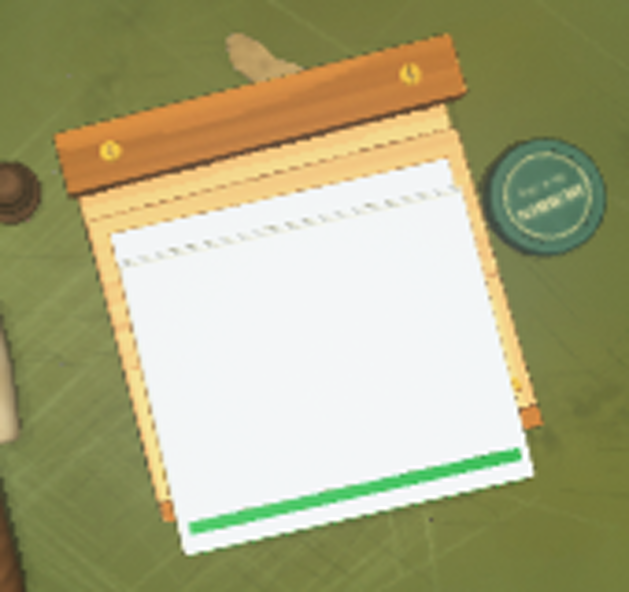

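View pics/crop1.png

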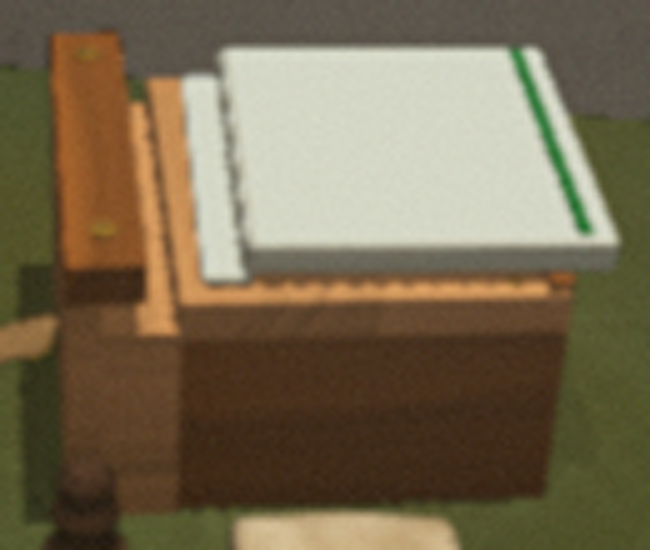

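Crop of the top view: rail top corners at (56,133), (452,35), (466,92), (69,195); board near corners at (187,555), (534,476); tongue far corners at (110,234), (448,158). The side view confirms the tongue rests on the bed, short of the lip. Next I'll fit both poses to these points.

```bash
cat > h.py <<'E'
import numpy as np,cv2
from scipy.optimize import least_squares
def proj(d,P):
    T=np.linalg.inv(d["world_from_camera"]); c=np.c_[P,np.ones(len(P))]@T.T
    s=np.c_[c[:,0],-c[:,1]]/-c[:,2:3]; s=s*(1+float(d["k1"])*(s**2).sum(1,keepdims=True))
    K=d["camera_matrix"]; return s*[K[0,0],K[1,1]]+K[:2,2]
def tw(p,L):
    c,s=np.cos(p[2]),np.sin(p[2]); L=np.asarray(L,float)/1000
    return np.c_[p[0]+c*L[:,0]-s*L[:,1],p[1]+s*L[:,0]+c*L[:,1],L[:,2]]
def fit(sets):  # list of (d, local pts mm, px)
    f=lambda p:np.concatenate([(proj(d,tw(p,L))-px).ravel() for d,L,px in sets])
    r=least_squares(f,[0.5,0.1,0.22]); return r.x,np.abs(r.fun).max(),r.fun
E
python3 - <<'E'
from h import *
t=dict(np.load("pics/top0.npz"));s=dict(np.load("pics/side0.npz"))
ct=lambda a:np.array(a)/3.7+[300,190]-.35
cs=lambda a:np.array(a)/5+[290,165]-.4
rt=(t,[[110,100,120],[110,-100,120],[79,-100,120],[79,100,120]],ct([[56,133],[452,35],[466,92],[69,195]]))
rs=(s,[[79,100,120],[110,100,120],[110,-100,120],[79,-100,120]],cs([[143,268],[64,268],[53,34],[118,33]]))
bt=(t,[[-70,85,119],[-70,-85,119],[88,85,105],[88,-85,105]],ct([[187,555],[534,476],[110,234],[448,158]]))
bs=(s,[[-70,85,119],[-70,-85,119],[88,85,105],[88,-85,105]],cs([[619,244],[541,47],[205,281],[183,74]]))
for n,q in(("stand t",[rt]),("stand s",[rs]),("stand",[rt,rs]),("board t",[bt]),("board s",[bs]),("board",[bt,bs])):
    p,m,_=fit(q);print(n,p.round(4),np.degrees(p[2]).round(2),"maxpx",m.round(2))
    if n=="stand":S=p
c,si=np.cos(S[2]),np.sin(S[2]);d=p[:2]-S[:2]
print("board in stand mm",1e3*(c*d[0]+si*d[1]),1e3*(-si*d[0]+c*d[1]),np.degrees(p[2]-S[2]))
print("near edge",tw(p,[[-70,0,105]]),"notch",tw(S,[[-79,0,105]]))
E
```

```text
stand t [0.56   0.1479 0.2224] 12.74 maxpx 0.96
stand s [0.5603 0.1495 0.2178] 12.48 maxpx 0.56
stand [0.5602 0.1483 0.2201] 12.61 maxpx 0.97
board t [0.5279 0.1431 0.1961] 11.23 maxpx 0.83
board s [0.5274 0.1434 0.1933] 11.07 maxpx 0.66
board [0.5277 0.1431 0.1952] 11.19 maxpx 0.84
board in stand mm -32.867864860506714 2.005421097455681 -1.4230524694325304
near edge [[0.45902415 0.12955049 0.105     ]] notch [[0.48311256 0.13110286 0.105     ]]
```

```bash
cat > plan.py <<'E'
import sys,numpy as np
from scipy.spatial.transform import Rotation as R
from cell import env
S=np.array([.5602,.1483,.2201]); Z=R.from_euler('z',S[2]).as_matrix()
def ori(phi):
    p=np.radians(phi); z=Z@[np.cos(p),0,-np.sin(p)]; y=Z@[0,1,0]; return np.c_[np.cross(y,z),y,z]
def rep():
    s=env.get_state(); p=Z.T@(np.array(s["tcp_pos"])-[S[0],S[1],0]); o=np.array(s["orientation"])
    print("t",round(s["clock"],2),"tcp stand mm",(p*1e3).round(1),"zaxis",(Z.T@o[:,2]).round(3),"yaxis",(Z.T@o[:,1]).round(3),"F",(Z.T@s["wrist_force"]).round(2),"w",round(s["gripper_width"],2),"q",np.round(s["q"],2))
    return p,o
def go(x,y,z,phi,n):  # print n rows to stand pose
    p,o=rep(); t=np.array([x,y,z])/1e3; w=R.from_matrix(o.T@ori(phi)).as_rotvec()
    for i in range(n):
        oi=o@R.from_rotvec(w*i/n).as_matrix(); d=oi.T@Z@((t-p)/n)
        print(np.r_[d/.03,np.degrees(w)/n/5].round(2).tolist())
if __name__=="__main__": go(*map(float,sys.argv[1:5]),int(sys.argv[5])) if len(sys.argv)>1 and 0 else (go(*map(float,sys.argv[1:5]),int(sys.argv[5])) if len(sys.argv)>1 else rep())
E
sed -i 's/^if __name__.*/if __name__=="__main__":\n    a=sys.argv[1:]\n    go(*map(float,a[:4]),int(a[4])) if a else rep()/' plan.py
python3 plan.py -180 2 190 40 24
```

```text
t 0.1 tcp stand mm [-235.3  528.5  213.5] zaxis [-0.001 -0.002 -1.   ] yaxis [ 0.529  0.848 -0.002] F [ 0.38 -0.32  0.4 ] w 1.0 q [ 1.15  0.12  1.65 -0.    1.37 -0.08]
[-0.45, -0.58, 0.03, -0.12, -0.41, -0.25]
[-0.44, -0.59, 0.04, -0.12, -0.41, -0.25]
[-0.42, -0.6, 0.05, -0.12, -0.41, -0.25]
[-0.41, -0.61, 0.06, -0.12, -0.41, -0.25]
[-0.39, -0.62, 0.07, -0.12, -0.41, -0.25]
[-0.38, -0.63, 0.08, -0.12, -0.41, -0.25]
[-0.36, -0.64, 0.08, -0.12, -0.41, -0.25]
[-0.34, -0.65, 0.09, -0.12, -0.41, -0.25]
[-0.33, -0.65, 0.09, -0.12, -0.41, -0.25]
[-0.31, -0.66, 0.1, -0.12, -0.41, -0.25]
[-0.29, -0.67, 0.1, -0.12, -0.41, -0.25]
[-0.27, -0.68, 0.11, -0.12, -0.41, -0.25]
[-0.25, -0.68, 0.11, -0.12, -0.41, -0.25]
[-0.23, -0.69, 0.11, -0.12, -0.41, -0.25]
[-0.22, -0.69, 0.11, -0.12, -0.41, -0.25]
[-0.2, -0.7, 0.11, -0.12, -0.41, -0.25]
[-0.18, -0.71, 0.11, -0.12, -0.41, -0.25]
[-0.16, -0.71, 0.11, -0.12, -0.41, -0.25]
[-0.14, -0.71, 0.11, -0.12, -0.41, -0.25]
[-0.12, -0.72, 0.1, -0.12, -0.41, -0.25]
[-0.1, -0.72, 0.1, -0.12, -0.41, -0.25]
[-0.08, -0.73, 0.1, -0.12, -0.41, -0.25]
[-0.06, -0.73, 0.09, -0.12, -0.41, -0.25]
[-0.04, -0.73, 0.09, -0.12, -0.41, -0.25]
```

carry_out([
  [-0.45,-0.58,0.03,-0.12,-0.41,-0.25],
  [-0.44,-0.59,0.04,-0.12,-0.41,-0.25],
  [-0.42,-0.6,0.05,-0.12,-0.41,-0.25],
  [-0.41,-0.61,0.06,-0.12,-0.41,-0.25],
  [-0.39,-0.62,0.07,-0.12,-0.41,-0.25],
  [-0.38,-0.63,0.08,-0.12,-0.41,-0.25],
  [-0.36,-0.64,0.08,-0.12,-0.41,-0.25],
  [-0.34,-0.65,0.09,-0.12,-0.41,-0.25],
], gripper=0.45)

```text
clock: 0.77
tcp_pos: [0.2717, 0.4444, 0.2062]
orientation: [[-0.944, 0.151, 0.295], [0.161, 0.987, 0.01], [-0.289, 0.057, -0.956]]
wrist_force: [0.1, 0.2, 0.3]
gripper_width: 0.56
gripper_force: 0.0
```

carry_out([
  [-0.33,-0.65,0.09,-0.12,-0.41,-0.25],
  [-0.31,-0.66,0.1,-0.12,-0.41,-0.25],
  [-0.29,-0.67,0.1,-0.12,-0.41,-0.25],
  [-0.27,-0.68,0.11,-0.12,-0.41,-0.25],
  [-0.25,-0.68,0.11,-0.12,-0.41,-0.25],
  [-0.23,-0.69,0.11,-0.12,-0.41,-0.25],
  [-0.22,-0.69,0.11,-0.12,-0.41,-0.25],
  [-0.2,-0.7,0.11,-0.12,-0.41,-0.25],
])

```text
clock: 1.43
tcp_pos: [0.3282, 0.2778, 0.198]
orientation: [[-0.83, -0.042, 0.556], [-0.002, 0.997, 0.071], [-0.557, 0.057, -0.828]]
wrist_force: [-0.1, 0.3, 0.4]
gripper_width: 0.55
gripper_force: 0.0
```

```bash
python3 plan.py -170 2 150 40 8
```

```text
t 1.43 tcp stand mm [-198.2  177.   198. ] zaxis [ 0.558 -0.052 -0.828] yaxis [0.177 0.982 0.057] F [-0.04  0.3   0.42] w 0.55 q [ 0.82 -0.73  2.43 -0.44  1.01 -0.62]
[-0.11, -0.71, 0.27, -0.11, -0.39, -0.25]
[-0.09, -0.71, 0.27, -0.11, -0.39, -0.25]
[-0.07, -0.72, 0.26, -0.11, -0.39, -0.25]
[-0.04, -0.72, 0.26, -0.11, -0.39, -0.25]
[-0.02, -0.72, 0.25, -0.11, -0.39, -0.25]
[0.01, -0.73, 0.24, -0.11, -0.39, -0.25]
[0.03, -0.73, 0.24, -0.11, -0.39, -0.25]
[0.05, -0.73, 0.23, -0.11, -0.39, -0.25]
```

```bash
python3 plan.py -145 2 160 40 8
```

```text
t 1.43 tcp stand mm [-198.2  177.   198. ] zaxis [ 0.558 -0.052 -0.828] yaxis [0.177 0.982 0.057] F [-0.04  0.3   0.42] w 0.55 q [ 0.82 -0.73  2.43 -0.44  1.01 -0.62]
[-0.22, -0.69, 0.29, -0.11, -0.39, -0.25]
[-0.2, -0.69, 0.29, -0.11, -0.39, -0.25]
[-0.17, -0.7, 0.29, -0.11, -0.39, -0.25]
[-0.15, -0.71, 0.29, -0.11, -0.39, -0.25]
[-0.12, -0.71, 0.29, -0.11, -0.39, -0.25]
[-0.1, -0.72, 0.29, -0.11, -0.39, -0.25]
[-0.07, -0.72, 0.28, -0.11, -0.39, -0.25]
[-0.05, -0.73, 0.28, -0.11, -0.39, -0.25]
```

carry_out([
  [-0.22,-0.69,0.29,-0.11,-0.39,-0.25],
  [-0.2,-0.69,0.29,-0.11,-0.39,-0.25],
  [-0.17,-0.7,0.29,-0.11,-0.39,-0.25],
  [-0.15,-0.71,0.29,-0.11,-0.39,-0.25],
  [-0.12,-0.71,0.29,-0.11,-0.39,-0.25],
  [-0.1,-0.72,0.29,-0.11,-0.39,-0.25],
  [-0.07,-0.72,0.28,-0.11,-0.39,-0.25],
  [-0.05,-0.73,0.28,-0.11,-0.39,-0.25],
])

```text
clock: 2.1
tcp_pos: [0.4254, 0.1279, 0.1581]
orientation: [[-0.641, -0.214, 0.737], [-0.14, 0.977, 0.161], [-0.755, 0.0, -0.656]]
wrist_force: [-0.1, 0.4, -0.1]
gripper_width: 0.554
gripper_force: 0.0
```

```bash
python3 plan.py -123 2 98 40 6
```

```text
t 2.1 tcp stand mm [-136.     9.6  158.1] zaxis [ 0.755 -0.003 -0.656] yaxis [0.005 1.    0.   ] F [-0.02  0.41 -0.13] w 0.55 q [ 0.13 -1.02  2.7   0.12  0.61 -1.72]
[0.2, -0.04, 0.27, -0.01, -0.03, -0.01]
[0.21, -0.04, 0.27, -0.01, -0.03, -0.01]
[0.21, -0.04, 0.27, -0.01, -0.03, -0.01]
[0.21, -0.04, 0.27, -0.01, -0.03, -0.01]
[0.21, -0.04, 0.27, -0.01, -0.03, -0.01]
[0.21, -0.04, 0.27, -0.01, -0.03, -0.01]
```

```bash
python3 plan.py -123 2 106 47 6
```

```text
t 2.1 tcp stand mm [-136.     9.6  158.1] zaxis [ 0.755 -0.003 -0.656] yaxis [0.005 1.    0.   ] F [-0.02  0.41 -0.13] w 0.55 q [ 0.13 -1.02  2.7   0.12  0.61 -1.72]
[0.17, -0.04, 0.24, -0.01, 0.2, -0.01]
[0.17, -0.04, 0.25, -0.01, 0.2, -0.01]
[0.16, -0.04, 0.25, -0.01, 0.2, -0.01]
[0.16, -0.04, 0.25, -0.01, 0.2, -0.01]
[0.15, -0.04, 0.26, -0.01, 0.2, -0.01]
[0.15, -0.04, 0.26, -0.01, 0.2, -0.01]
```

carry_out([
  [0.17,-0.04,0.24,-0.01,0.2,-0.01],
  [0.17,-0.04,0.25,-0.01,0.2,-0.01],
  [0.16,-0.04,0.25,-0.01,0.2,-0.01],
  [0.16,-0.04,0.25,-0.01,0.2,-0.01],
  [0.15,-0.04,0.26,-0.01,0.2,-0.01],
  [0.15,-0.04,0.26,-0.01,0.2,-0.01],
  [0,0,0,0,0,0],
])

```text
clock: 2.68
tcp_pos: [0.4387, 0.1249, 0.1053]
orientation: [[-0.717, -0.221, 0.662], [-0.161, 0.975, 0.151], [-0.679, 0.002, -0.735]]
wrist_force: [-0.3, 0.3, -0.6]
gripper_width: 0.548
gripper_force: 0.0
```

```bash
python3 plan.py -88 2 105 47 8
```

```text
t 2.68 tcp stand mm [-123.7    3.7  105.3] zaxis [ 0.679  0.003 -0.735] yaxis [-0.002  1.     0.002] F [-0.27  0.37 -0.59] w 0.55 q [ 0.11 -0.79  2.66  0.15  0.53 -1.79]
[-0.11, -0.01, 0.1, 0.0, -0.01, 0.0]
[-0.11, -0.01, 0.1, 0.0, -0.01, 0.0]
[-0.11, -0.01, 0.1, 0.0, -0.01, 0.0]
[-0.11, -0.01, 0.1, 0.0, -0.01, 0.0]
[-0.11, -0.01, 0.1, 0.0, -0.01, 0.0]
[-0.11, -0.01, 0.1, 0.0, -0.01, 0.0]
[-0.11, -0.01, 0.1, 0.0, -0.01, 0.0]
[-0.11, -0.01, 0.1, 0.0, -0.01, 0.0]
```

carry_out([
  [-0.11,0,0.1,0,0,0],
  [-0.11,0,0.1,0,0,0],
  [-0.11,0,0.1,0,0,0],
  [-0.11,0,0.1,0,0,0],
  [-0.11,0,0.1,0,0,0],
  [-0.11,0,0.1,0,0,0],
  [-0.11,0,0.1,0,0,0],
  [-0.11,0,0.1,0,0,0],
])

```text
clock: 3.35
tcp_pos: [0.4746, 0.1332, 0.108]
orientation: [[-0.714, -0.221, 0.665], [-0.161, 0.975, 0.152], [-0.682, 0.001, -0.732]]
wrist_force: [-15.9, -5.5, 6.9]
gripper_width: 0.549
gripper_force: 8.7
```

```bash
python3 - <<'E'
import plan,cv2
from cell import env
plan.rep()
d=env.get_image("side"); import numpy as np
np.savez("pics/side1.npz",**d); cv2.imwrite("pics/side1.png",cv2.resize(d["color"][130:290,270:470,::-1],None,fx=3.7,fy=3.7,interpolation=cv2.INTER_CUBIC))
E
```

```text
t 3.35 tcp stand mm [-86.8   3.9 108. ] zaxis [ 0.682  0.003 -0.732] yaxis [-0.003  1.     0.001] F [-16.73  -1.91   6.9 ] w 0.55 q [ 0.12 -0.62  2.58  0.16  0.44 -1.79]
```

View pics/side1.png

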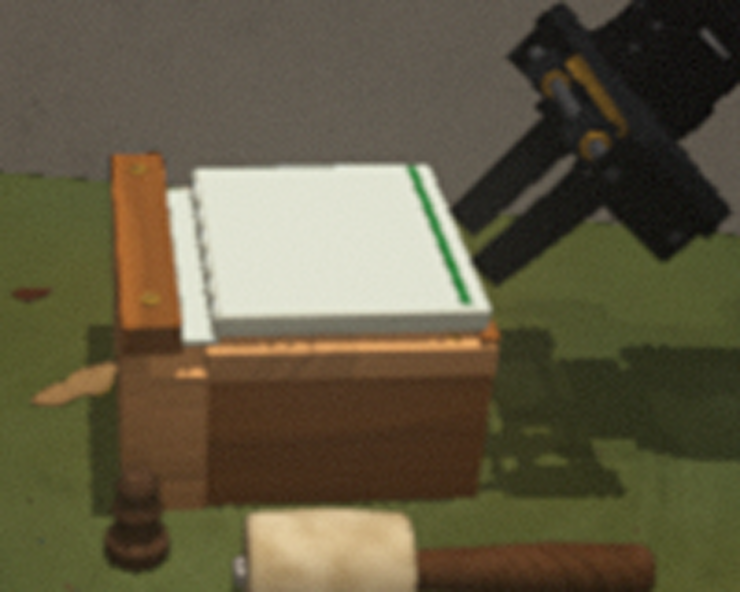

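The side view shows the board level, with its tongue butted against the lip (force 17 N). Next I'll back off and go in under the near edge.

carry_out([
  [0.2,0,-0.18,0,0,0],
  [0.2,-0.03,-0.18,0,0,0],
  [0,-0.03,0,0,0,0],
  [0,0,0,0,0,0],
])

```text
clock: 3.73
tcp_pos: [0.4593, 0.1276, 0.1081]
orientation: [[-0.713, -0.221, 0.666], [-0.161, 0.975, 0.151], [-0.683, 0.001, -0.731]]
wrist_force: [0.3, 0.1, -0.0]
gripper_width: 0.553
gripper_force: 0.0
```

```bash
python3 plan.py -64 2 64 47 8
```

```text
t 3.73 tcp stand mm [-103.     1.9  108.1] zaxis [ 0.683  0.002 -0.731] yaxis [-0.002  1.     0.001] F [ 0.31  0.06 -0.02] w 0.55 q [ 0.11 -0.69  2.61  0.17  0.48 -1.8 ]
[0.01, -0.0, 0.25, 0.0, 0.0, 0.0]
[0.01, 0.0, 0.25, 0.0, 0.0, 0.0]
[0.01, 0.0, 0.25, 0.0, 0.0, 0.0]
[0.01, 0.0, 0.25, 0.0, 0.0, 0.0]
[0.01, 0.0, 0.25, 0.0, 0.0, 0.0]
[0.01, 0.0, 0.25, 0.0, 0.0, 0.0]
[0.01, 0.0, 0.25, 0.0, 0.0, 0.0]
[0.01, 0.0, 0.25, 0.0, 0.0, 0.0]
```

carry_out([
  [0.02,0,0.25,0,0,0],
  [0.02,0,0.25,0,0,0],
  [0.01,0,0.25,0,0,0],
  [0.01,0,0.25,0,0,0],
  [0.01,0,0.25,0,0,0],
  [0.01,0,0.25,0,0,0],
  [0.01,0,0.25,0,0,0],
  [0,0,0.25,0,0,0],
])

```text
clock: 4.4
tcp_pos: [0.4932, 0.1333, 0.07]
orientation: [[-0.72, -0.224, 0.657], [-0.163, 0.975, 0.154], [-0.674, 0.004, -0.738]]
wrist_force: [-0.1, 0.3, -0.4]
gripper_width: 0.55
gripper_force: 0.0
```

```bash
python3 plan.py -64 2 90 47 8
```

```text
t 4.4 tcp stand mm [-68.6  -0.   70. ] zaxis [ 0.674  0.007 -0.738] yaxis [-0.006  1.     0.004] F [-0.06  0.36 -0.43] w 0.55 q [ 0.11 -0.46  2.55  0.25  0.32 -1.89]
[-0.07, 0.01, -0.05, 0.01, -0.01, 0.0]
[-0.07, 0.01, -0.05, 0.01, -0.01, 0.0]
[-0.07, 0.01, -0.05, 0.01, -0.01, 0.0]
[-0.07, 0.01, -0.05, 0.01, -0.01, 0.0]
[-0.07, 0.01, -0.05, 0.01, -0.01, 0.0]
[-0.07, 0.01, -0.05, 0.01, -0.01, 0.0]
[-0.07, 0.01, -0.05, 0.01, -0.01, 0.0]
[-0.07, 0.01, -0.05, 0.01, -0.01, 0.0]
```

```bash
python3 plan.py -62 2 108 50 8
```

```text
t 4.4 tcp stand mm [-68.6  -0.   70. ] zaxis [ 0.674  0.007 -0.738] yaxis [-0.006  1.     0.004] F [-0.06  0.36 -0.43] w 0.55 q [ 0.11 -0.46  2.55  0.25  0.32 -1.89]
[-0.13, 0.01, -0.1, 0.01, 0.06, 0.0]
[-0.13, 0.01, -0.1, 0.01, 0.06, 0.0]
[-0.13, 0.01, -0.1, 0.01, 0.06, 0.0]
[-0.13, 0.01, -0.1, 0.01, 0.06, 0.0]
[-0.13, 0.01, -0.1, 0.01, 0.06, 0.0]
[-0.12, 0.01, -0.1, 0.01, 0.06, 0.0]
[-0.12, 0.01, -0.1, 0.01, 0.06, 0.0]
[-0.12, 0.01, -0.1, 0.01, 0.06, 0.0]
```

carry_out([
  [-0.13,0.01,-0.1,0.01,0.06,0],
  [-0.13,0.01,-0.1,0.01,0.06,0],
  [-0.13,0.01,-0.1,0.01,0.06,0],
  [-0.13,0.01,-0.1,0.01,0.06,0],
  [-0.13,0.01,-0.1,0.01,0.06,0],
  [-0.12,0.01,-0.1,0.01,0.06,0],
  [-0.12,0.01,-0.1,0.01,0.06,0],
  [-0.12,0.01,-0.1,0.01,0.06,0],
])

```text
clock: 5.07
tcp_pos: [0.4991, 0.1371, 0.1092]
orientation: [[-0.746, -0.219, 0.628], [-0.169, 0.976, 0.14], [-0.644, -0.001, -0.765]]
wrist_force: [-0.4, -0.9, -0.7]
gripper_width: 0.549
gripper_force: 0.7
```

```bash
cat > look.py <<'E'
import plan,cv2,sys,numpy as np
from cell import env
d=env.get_image("side"); n=sys.argv[1]
np.savez(f"pics/{n}.npz",**d); cv2.imwrite(f"pics/{n}.png",cv2.resize(d["color"][130:290,270:470,::-1],None,fx=3.7,fy=3.7,interpolation=cv2.INTER_CUBIC))
E
python3 look.py side2; python3 plan.py -58 2 126 50 6
```

```text
t 5.12 tcp stand mm [-60.6   2.3 111.3] zaxis [ 0.646 -0.001 -0.763] yaxis [-0.001  1.    -0.001] F [ 0.47 -0.19 -0.09] w 0.55 q [ 0.13 -0.5   2.49  0.13  0.46 -1.75]
[-0.06, -0.0, -0.05, -0.0, 0.01, 0.0]
[-0.06, -0.0, -0.05, -0.0, 0.01, 0.0]
[-0.06, -0.0, -0.05, -0.0, 0.01, 0.0]
[-0.06, -0.0, -0.05, -0.0, 0.01, 0.0]
[-0.06, -0.0, -0.05, -0.0, 0.01, 0.0]
[-0.06, -0.0, -0.05, -0.0, 0.01, 0.0]
```

View pics/side2.png

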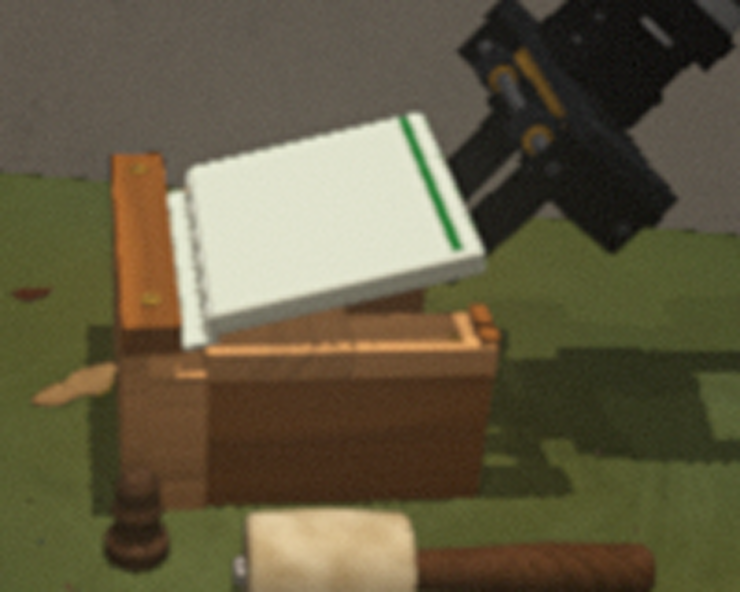

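The board is tilted about 14°, with its near edge on the fingers about 30 mm behind the tips and the tongue at the lip. I'll raise it further.

carry_out([
  [-0.1,0,-0.07,0,0,0],
  [-0.1,0,-0.07,0,0,0],
  [-0.1,0,-0.07,0,0,0],
  [-0.1,0,-0.06,0,0,0],
  [-0.1,0,-0.06,0,0,0],
  [0,0,0,0,0,0],
])

```text
clock: 5.62
tcp_pos: [0.5045, 0.1382, 0.1266]
orientation: [[-0.746, -0.219, 0.629], [-0.168, 0.976, 0.14], [-0.644, -0.001, -0.765]]
wrist_force: [-3.4, -0.1, -0.7]
gripper_width: 0.549
gripper_force: 1.5
```

```bash
python3 look.py side3; python3 plan.py -42 2 131 50 8
```

```text
t 5.67 tcp stand mm [-56.8   2.3 126.2] zaxis [ 0.644 -0.    -0.765] yaxis [-0.001  1.    -0.001] F [-2.82 -0.87 -0.82] w 0.55 q [ 0.13 -0.51  2.47  0.12  0.49 -1.74]
[-0.06, -0.0, 0.02, -0.0, 0.0, 0.0]
[-0.06, -0.0, 0.02, -0.0, 0.0, 0.0]
[-0.06, -0.0, 0.02, -0.0, 0.0, 0.0]
[-0.06, -0.0, 0.02, -0.0, 0.0, 0.0]
[-0.06, -0.0, 0.02, -0.0, 0.0, 0.0]
[-0.06, -0.0, 0.02, -0.0, 0.0, 0.0]
[-0.06, -0.0, 0.02, -0.0, 0.0, 0.0]
[-0.06, -0.0, 0.02, -0.0, 0.0, 0.0]
```

View pics/side3.png

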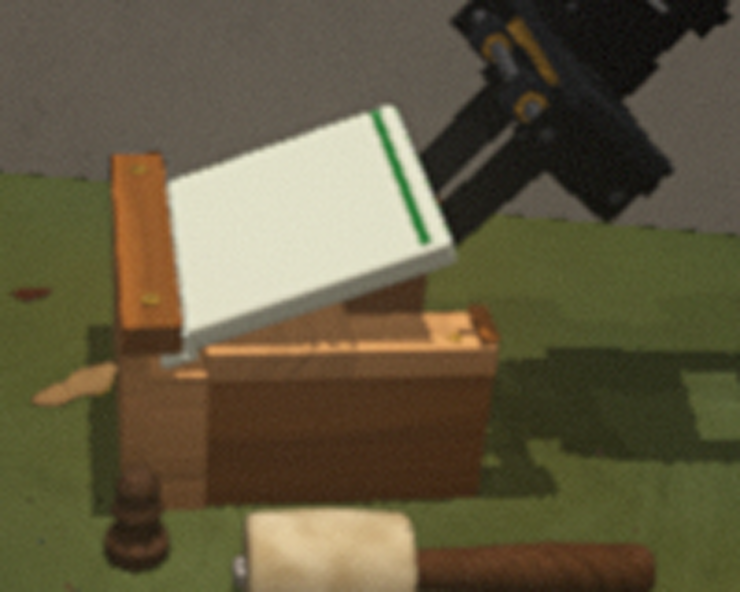

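The tongue has gone under the lip, and the near-edge corners are at (454,249) and (393,105) in the crop. I'll fit the tilt and position.

```bash
cat > bfit.py <<'E'
from h import *
S=np.array([.5602,.1483,.2201])
def bfit(n,zoom,L):
    d=dict(np.load(f"pics/{n}.npz")); px=np.array(zoom)/3.7+[270,130]-.36; L=np.array(L,float)
    def st(v):
        c,s=np.cos(v[2]),np.sin(v[2]) # tilt near edge up
        return lambda L:np.c_[v[0]+c*L[:,0]+s*L[:,2],v[3]+L[:,1],v[1]-s*L[:,0]+c*L[:,2]]
    f=lambda v:(proj(d,tw(S,st(v)(L)))-px).ravel()
    r=least_squares(f,[-5,120,.3,0],x_scale=[1,1,.01,1]); v=r.x
    print("x z",v[:2].round(1),"tilt",np.degrees(v[2]).round(1),"y",v[3].round(1),"res",np.abs(r.fun).max().round(2),
      "tip",st(v)(np.array([[88,0,-2.5]])).round(1),"near",st(v)(np.array([[-70,0,0.]])).round(1))
E
python3 - <<'E'
from bfit import *
bfit("side3",[[449,246],[393,105],[168,182],[184,336],[456,259]],[[-70,85,14],[-70,-85,14],[70,-85,14],[70,85,14],[-70,85,0]])
E
```

```text
x z [  6.7 118.8] tilt 21.1 y 0.5 res 1.61 tip [[87.8  0.5 84.7]] near [[-58.6   0.5 144. ]]
```

The fit puts the tongue tip at x 88, z 85 with 21° of tilt, so it is in the groove. The near edge is about 15 mm from the fingertips. Next I'll lower slowly, steepening the tool because of joint 5's limit.

```bash
python3 plan.py -56 2 98 54 8
```

```text
t 5.67 tcp stand mm [-56.8   2.3 126.2] zaxis [ 0.644 -0.    -0.765] yaxis [-0.001  1.    -0.001] F [-2.82 -0.87 -0.82] w 0.55 q [ 0.13 -0.51  2.47  0.12  0.49 -1.74]
[0.07, -0.0, 0.09, -0.0, 0.1, 0.0]
[0.07, -0.0, 0.09, -0.0, 0.1, 0.0]
[0.07, -0.0, 0.09, -0.0, 0.1, 0.0]
[0.07, -0.0, 0.09, -0.0, 0.1, 0.0]
[0.07, -0.0, 0.09, -0.0, 0.1, 0.0]
[0.07, -0.0, 0.1, -0.0, 0.1, 0.0]
[0.07, -0.0, 0.1, -0.0, 0.1, 0.0]
[0.07, -0.0, 0.1, -0.0, 0.1, 0.0]
```

carry_out([
  [0.07,0,0.09,0,0.1,0],
  [0.07,0,0.09,0,0.1,0],
  [0.07,0,0.09,0,0.1,0],
  [0.07,0,0.09,0,0.1,0],
  [0.07,0,0.09,0,0.1,0],
  [0.07,0,0.1,0,0.1,0],
  [0.07,0,0.1,0,0.1,0],
  [0.07,0,0.1,0,0.1,0],
])

```text
clock: 6.33
tcp_pos: [0.5043, 0.1382, 0.0965]
orientation: [[-0.79, -0.219, 0.573], [-0.178, 0.976, 0.128], [-0.587, -0.001, -0.81]]
wrist_force: [-4.8, -0.8, -1.2]
gripper_width: 0.552
gripper_force: 2.4
```

```bash
python3 look.py side4; python3 plan.py -56 2 70 58 8
```

```text
t 6.38 tcp stand mm [-56.8   2.4  96.1] zaxis [ 0.586 -0.    -0.81 ] yaxis [-0.001  1.    -0.001] F [-4.18  0.68 -0.49] w 0.55 q [ 0.14 -0.43  2.44  0.1   0.5  -1.73]
[0.06, -0.0, 0.09, -0.0, 0.1, 0.0]
[0.06, -0.0, 0.09, -0.0, 0.1, 0.0]
[0.06, -0.0, 0.09, -0.0, 0.1, 0.0]
[0.06, -0.0, 0.09, -0.0, 0.1, 0.0]
[0.06, -0.0, 0.09, -0.0, 0.1, 0.0]
[0.06, -0.0, 0.09, -0.0, 0.1, 0.0]
[0.06, -0.0, 0.09, -0.0, 0.1, 0.0]
[0.06, -0.0, 0.09, -0.0, 0.1, 0.0]
```

View pics/side4.png

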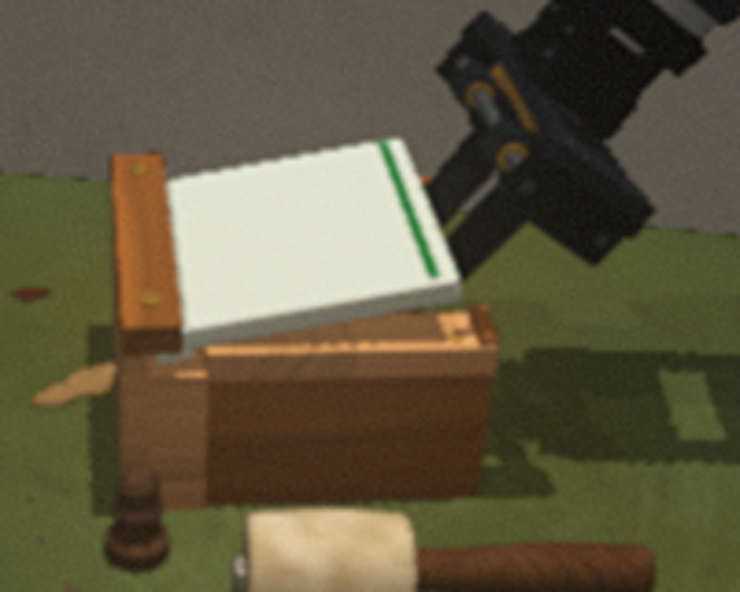

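Tilt is now about 11° and the board follows the fingers, so I'll keep lowering.

carry_out([
  [0.07,0,0.08,0,0.1,0],
  [0.07,0,0.08,0,0.1,0],
  [0.07,0,0.08,0,0.1,0],
  [0.07,0,0.08,0,0.1,0],
  [0.07,0,0.08,0,0.1,0],
  [0.07,0,0.08,0,0.1,0],
  [0.07,0,0.08,0,0.1,0],
  [0.07,0,0.08,0,0.1,0],
])

```text
clock: 7.05
tcp_pos: [0.5021, 0.1376, 0.0723]
orientation: [[-0.827, -0.219, 0.518], [-0.186, 0.976, 0.115], [-0.531, -0.001, -0.847]]
wrist_force: [-1.4, 0.1, -2.1]
gripper_width: 0.55
gripper_force: 1.2
```

```bash
python3 plan.py -64 2 56 60 5
```

```text
t 7.05 tcp stand mm [-59.    2.3  72.3] zaxis [ 0.531 -0.    -0.847] yaxis [-0.001  1.    -0.001] F [-1.3   0.43 -2.1 ] w 0.55 q [ 0.14 -0.36  2.42  0.08  0.52 -1.71]
[0.09, -0.0, 0.07, -0.0, 0.08, 0.0]
[0.09, -0.0, 0.08, -0.0, 0.08, 0.0]
[0.09, -0.0, 0.08, -0.0, 0.08, 0.0]
[0.08, -0.0, 0.08, -0.0, 0.08, 0.0]
[0.08, -0.0, 0.08, -0.0, 0.08, 0.0]
```

carry_out([
  [0.09,0,0.07,0,0.05,0],
  [0.09,0,0.07,0,0.05,0],
  [0.09,0,0.07,0,0.05,0],
  [0.09,0,0.07,0,0.05,0],
  [0.09,0,0.06,0,0.05,0],
  [0,0,0,0,0,0],
  [0,0,0,0,0,0],
])

```text
clock: 7.63
tcp_pos: [0.4957, 0.1362, 0.0564]
orientation: [[-0.838, -0.219, 0.5], [-0.189, 0.976, 0.111], [-0.512, -0.001, -0.859]]
wrist_force: [0.4, 0.1, 0.2]
gripper_width: 0.548
gripper_force: 0.0
```

```bash
python3 look.py side5; python3 plan.py
```

```text
t 7.68 tcp stand mm [-65.5   2.3  56.6] zaxis [ 0.512 -0.    -0.859] yaxis [-0.001  1.    -0.001] F [ 0.01 -0.34  0.1 ] w 0.55 q [ 0.14 -0.34  2.43  0.08  0.51 -1.71]
```

View pics/side5.png

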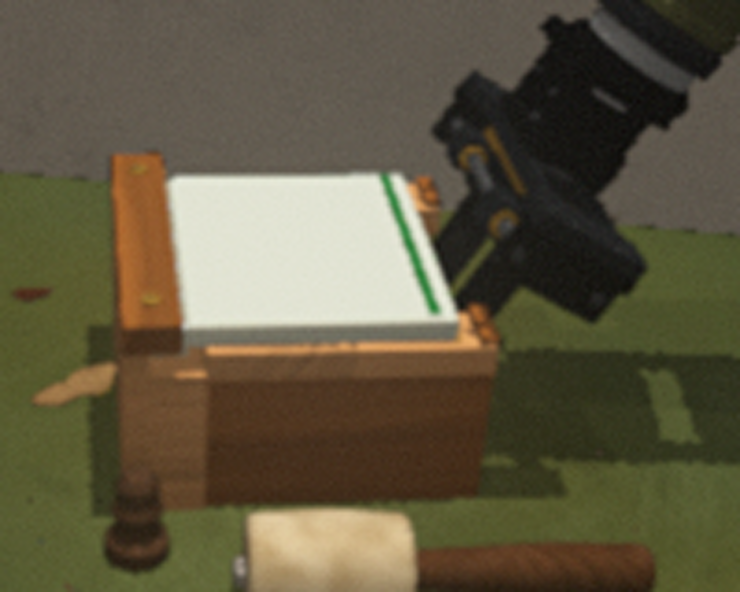

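The board lies flat behind the stops (near corners at (458,322) and (404,174)), and the fingers are clear. I'll withdraw along the fingers and check the pose.

carry_out([
  [0.05,0,-0.25,0,0,0],
  [0.05,0,-0.25,0,0,0],
  [0.03,0,-0.25,0,0,0],
  [0.03,0,-0.25,0,0,0],
  [0,0,-0.25,0,0,0],
  [0,0,-0.25,0,0,0],
  [0,0,-0.25,0,0,0],
  [0,0,-0.25,0,0,0],
])

```text
clock: 8.35
tcp_pos: [0.4615, 0.1286, 0.1063]
orientation: [[-0.838, -0.219, 0.5], [-0.189, 0.976, 0.111], [-0.512, -0.001, -0.859]]
wrist_force: [0.3, 0.5, 0.1]
gripper_width: 0.549
gripper_force: 0.0
```

```bash
python3 look.py side6; python3 plan.py; python3 - <<'E'
from bfit import *
bfit("side5",[[458,322],[404,174],[170,178],[184,331],[459,337]],[[-70,85,14],[-70,-85,14],[70,-85,14],[70,85,14],[-70,85,0]])
a=np.load("pics/side5.npz")["color"].astype(int);b=np.load("pics/side6.npz")["color"].astype(int)
print("board-region diff",np.abs(a-b)[175:225,316:385].mean())
E
```

```text
t 8.4 tcp stand mm [-100.2    2.3  107.8] zaxis [ 0.514 -0.001 -0.858] yaxis [-0.001  1.    -0.001] F [ 0.72 -0.47  0.2 ] w 0.55 q [ 0.13 -0.55  2.47  0.07  0.68 -1.7 ]
x z [ 6.2 97.6] tilt 1.3 y 1.7 res 1.37 tip [[94.1  1.7 93.1]] near [[-63.8   1.7  99.1]]
board-region diff 1.4973913043478262
```

carry_out([
  [0.2,0,-0.5,0,0,0],
  [0,0,-0.5,0,0,0],
  [0,0,0,0,0,0],
  [0,0,0,0,0,0],
])

```text
clock: 8.73
tcp_pos: [0.4423, 0.1242, 0.1294]
orientation: [[-0.836, -0.219, 0.502], [-0.189, 0.976, 0.112], [-0.515, -0.001, -0.857]]
wrist_force: [0.2, -0.4, -1.0]
gripper_width: 0.55
gripper_force: 0.0
```

```bash
python3 -c "
from cell import env
print(env.hand_in())"
```

```text
the job is handed in; nothing more can be done
None
```

The job is handed in, with no verdict returned: the side camera shows the board flat on the bed, tongue under the lip and near edge inside the stops (fit: x about 6 mm, tilt 1.3° against the 1.7° limit, within fit error); the arm was clear at 8.7 s, and the arm never went near the bystanders.

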